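Draw a thread-stand spindle for oiling

ROBOT

A 6-joint arm with a two-finger parallel gripper is mounted at the origin on the work surface. World frame = base frame: x ahead of the robot, y to its left, z up, the work surface at z = 0. Lengths are in m, angles in rad, forces in N, time in s.
With the tool pointing down it reaches from about 0.25 to 0.725 m from the base axis. Payload 4 kg.
Tool frame: the origin (TCP) lies at the very end of the fingers, on their centre line; the grasp point (between the pads) lies 19 mm behind it; x points along the fingers, z is the direction in which the jaws open and shut, and the axes are right-handed (so a half turn about x gives the same grasp; the last joint's range is limited). The gripper opens to 85 mm and grips with 20 to 120 N. Pads are 22 mm wide; open, the fingers measure 114 mm over their backs; the gripper's body (76 mm by 85 mm) begins 54 mm behind the grasp point. The pads swing forward as they close: fully open they stand 13 mm farther back than shut.
Start: joints at [-1.258, 0.241, 0.005, 1.335, 0, 1.571], TCP at [0.154, -0.476, 0.231] pointing down, gripper open.
Joint ranges: [-2.72, 2.72], [-1.05, 1.87], [-1.09, 1.28], [-1.99, 2.15], [-1.42, 1.44], [-3.14, 3.14]. Speed limits (rad/s): [2.79, 2.79, 3.14, 3.14, 3.14, 3.14].

INTERFACE

Orientations are given as a unit quaternion [x, y, z, w].
In Python, from workcell import bot gives the robot as it stands.
- The arm moves only by the tool step_arm, never from a script. Its argument "series" is a list of rows, each an object of numbers: "x", "y", "z": the shift along the world's x, y, z in cm; "twist": the turn about the world's z in degrees; "jaw": the finger opening in cm, from 0 to 8.54. In form: [{"x": .., "y": .., "z": .., "twist": .., "jaw": ..}, ...]. A call has 1 to 10 rows; each row is the pose to reach, as a shift and turn from the pose measured when the call began; what a row does not reach only later rows make up. A row lasts 1/12 s, in which the tool goes at most 41.7 mm and 7.16 degrees, less where a joint would pass 70% of its speed; a pose out of reach is approached as far as the arm can. A call with a gripper value outside its range is refused whole. The fingers move at their own pace and stop on an object; the grip force is fixed at half the most. Time passes only in rows, so rows that repeat a pose let the fingers close. It gives the time, the measured TCP pose, the force and the opening at its end, in the units of the state.
- bot.get_obs(): the state, without advancing time (a new reading comes with each control period).
- bot.camera(name): name is "side" or "top"; returns (picture, depth): 384x512x3 uint8, red, green, blue; 384x512 float32, m along the optical axis (not along the pixel's ray), 0 where there is no reading.
- bot.camera_info(name): a dict with "camera_matrix" (3x3 intrinsics, pixels), "R" (3x3) and "t" (3): a world point X has camera coordinates R X + t. Camera axes: x right, y down, z forward; pixel columns grow to the right and rows downward; lengths in m; the calibration is good to about 2 mm. A picture is of the moment at which its call begins. camera_info takes no time and is no camera call.
- bot.job_done(): hands the job in, once; it reports no verdict.
The state is a dict: "clock": time; "joint_pos": joint angles; "joint_vel": joint speeds; "tau": joint torques, N m; "eef_pos": TCP position; "tool_rot": TCP orientation; "ft_force": force on the tool from outside, world axes, zero at the start; "ft_torque": the same for the moment, N m; "grip_width": finger opening in m.
Only numpy, scipy, OpenCV 4.12 (cv2) and the standard library are available. Lean on these libraries where they do the work, as an engineer would, in place of code of your own. Each camera call takes 0.05 s, during which the arm holds its last target.

TASK

The thread stand's spindle needs oiling. Lift the thread reel straight up off the spindle and stand it upright, wholly on the cork mat; then pull the spindle about 3 cm straight up in its bore - half of its seated length, not right out - without letting it bind, tip or drag the stand, and keep holding it there: finish with the spindle still gripped and still. Leave the hammer, tin, wax and shoe where they are.

Things in the scene. Friction and masses are not known exactly. Their poses are not given: they have to be found in the camera images.
- stand: Thread stand, dark cast iron, loose on the bench but heavy (2.4 kg, so it drags or lifts if a part binds). Base plate 90 (x) x 190 (y) x 10 mm high; origin at the centre of its underside, z up. At +50 mm along its y stands a square bored housing 42 x 42 mm, top at 72 mm, holding the spindle. At -50 mm along its y stands a fixed tension post (not the spindle), 12 mm thick, top at 95 mm, with two small 28 mm discs. Turned any way round at the start.
- bore_mouth (a point): Centre of the bore's mouth, on top of the housing, 72 mm above the stand's underside. The bore is upright, round, 17 mm wide and 62 mm deep; its closed bottom is 10 mm above the stand's underside.
- spindle: Plain round steel rod, 16 mm thick, 118 mm long, about 180 g (varies), loose and upright in the bore with 1 mm play, standing on the bore's bottom. Origin at the centre of its foot, z along the rod to its top. Seated, its foot is 10 mm and its top 128 mm above the stand's underside, so 62 mm is in the bore and 56 mm stands above the housing. Only weight and rubbing hold it.
- reel: Reel of tan thread wound on a tube: a plain upright ring 55 mm outside, 22 mm hole, 40 mm high, about 90 g (varies). Origin at the centre of its underside. At the start it sits loosely over the spindle, its underside on the housing's top; the spindle's top stands 16 mm above the reel's top.
- mat: Square cork mat, 130 x 130 x 4 mm, fixed flat on the bench; origin at the centre of its underside.
- hammer: Hammer lying on the bench beyond the work, 260 mm long; origin midway along it, underneath. Leave alone.
- tin: Plain steel tin, 66 mm wide, 90 mm high, to the right of the work; origin under its centre. Leave alone.
- wax: Block of wax 60 x 40 x 25 mm, between the robot and the work; origin under its centre. Leave alone.
- shoe: Black shoe lying sole up, about 250 x 85 mm, 82 mm high, beyond the work; origin under its middle. Leave alone.
Not all that is in view belongs to the job. There is more than one size of the reel; the job needs the middle-sized.

How it is judged:
By the outcome, as a careful person would: the job done as asked, in the order asked, and still so for the second after the job is handed in, while the arm keeps its last pose, push and grip.
It also fails if it takes over 56 s, if anything falls off the work surface, if the arm or the gripper's body presses on something with over 40 N, if the wrist force passes 120 N, or if a joint passes its speed limit or range.

## Working session

There is one attempt and no reset: what is moved stays moved. The work goes in short steps, Python scripts to look and compute and a tool call to move; the robot and the scene stay as the last step left them, time stands still between calls to the robot, and variables do not carry over. Pictures are saved under pics/ and viewed, and the job is handed in when it is done.

Besides the shell and the picture viewer there is one more tool, called after "Call:" as name(argument=value, ...), one argument or row to a line, values as JSON. step_arm: Moves the arm, as the interface text tells. Its arguments: {"type":"object","properties":{"series":{"type":"array","items":{"type":"object","properties":{"x":{"type":"number"},"y":{"type":"number"},"z":{"type":"number"},"twist":{"type":"number"},"jaw":{"type":"number"}}}}},"required":["series"]}

```bash
mkdir -p pics; ls
python3 - <<'E'
from workcell import bot
import cv2,numpy as np
for n in ("top","side"):
    p,d=bot.camera(n); np.savez(f"pics/{n}0.npz",p=p,d=d)
    cv2.imwrite(f"pics/{n}0.png",cv2.resize(p[:,:,::-1],(800,600),interpolation=cv2.INTER_CUBIC))
    i=bot.camera_info(n); print(n,i)
o=bot.get_obs(); print(o)
E
```

```text
pics
top {'camera_matrix': array([[498.29911546,   0.        , 257.50252091],
       [  0.        , 498.29911546, 191.9538574 ],
       [  0.        ,   0.        ,   1.        ]]), 'R': array([[-0.02207901, -0.99973228, -0.00691946],
       [-0.99429538,  0.0226803 , -0.10422237],
       [ 0.1043514 ,  0.00457886, -0.99452995]]), 't': array([-1.48495177e-03,  5.88520260e-01,  1.52633385e+00])}
side {'camera_matrix': array([[449.90188766,   0.        , 248.24156738],
       [  0.        , 449.90188766, 192.05299575],
       [  0.        ,   0.        ,   1.        ]]), 'R': array([[-0.98311558, -0.18221149, -0.01681478],
       [-0.09383356,  0.58089044, -0.80855523],
       [ 0.15709559, -0.79332545, -0.58817999]]), 't': array([0.58294676, 0.11649944, 1.20345695])}
{'clock': 0.1, 'joint_pos': array([-1.25801899e+00,  2.41358970e-01,  3.87006892e-03,  1.33520035e+00,
        1.09080792e-05,  1.57082516e+00]), 'joint_vel': array([-0.00196052, -0.00181954,  0.00341717, -0.00148241,  0.00080335,
       -0.00103082]), 'tau': array([ 1.39415074e-04, -3.73137975e+01,  2.53009915e+01,  1.08690016e-02,
       -5.08271194e-05,  9.92223733e-06]), 'eef_pos': array([ 0.15368184, -0.47520685,  0.23049557]), 'tool_rot': array([ 0.41642703,  0.57230673, -0.41563331,  0.57122893]), 'ft_force': array([-0.25778372, -0.02995814, -0.48229972]), 'ft_torque': array([ 0.01115819, -0.03216698,  0.00381105]), 'grip_width': 0.08553650207757087}
```

View pics/top0.png

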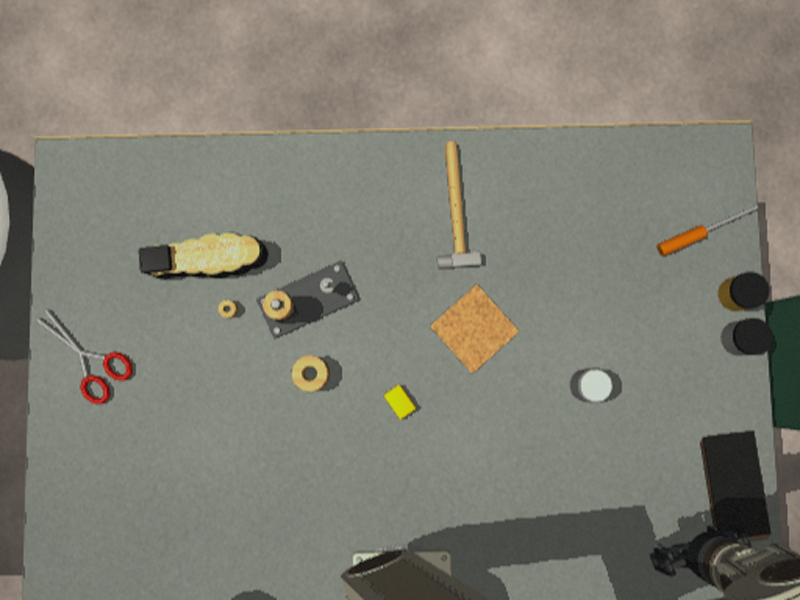

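View pics/side0.png

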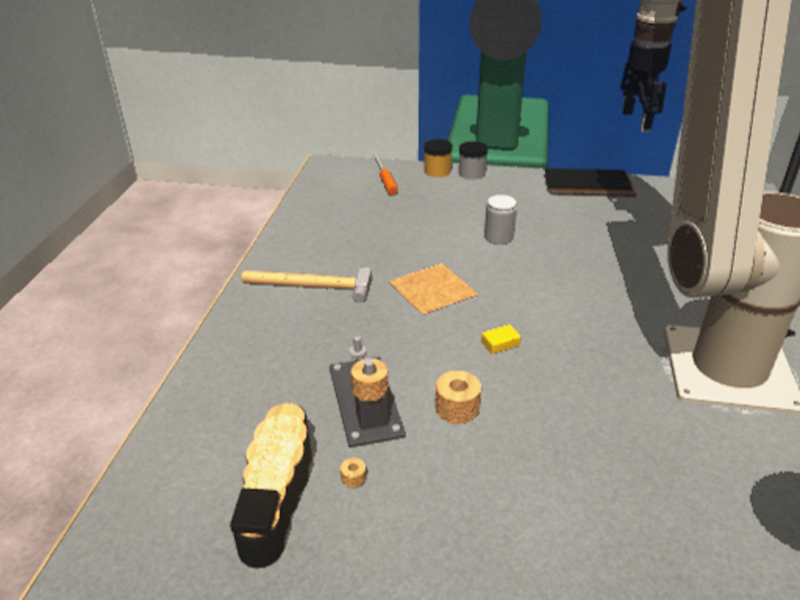

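The top view shows the stand with its reel and spindle at about (277,305) and the tension post at (328,285) of the 800x600 picture. The mat is at (475,328), wax (400,401), tin (596,386), hammer (455,200) and shoe (205,255). The loose larger and smaller reels at (310,373) and (228,309) are decoys. Next I'll measure.

```bash
cat > h.py <<'E'
import numpy as np,cv2
from workcell import bot
def ray(n,u,v,z):
    i=bot.camera_info(n);K,R,t=map(np.array,(i['camera_matrix'],i['R'],i['t']))
    c=-R.T@t; d=R.T@np.linalg.solve(K,[u,v,1]); return c+d*(z-c[2])/d[2]
def cloud(n,d):
    i=bot.camera_info(n);K,R,t=map(np.array,(i['camera_matrix'],i['R'],i['t']))
    v,u=np.mgrid[:384,:512]; P=np.stack([(u-K[0,2])/K[0,0]*d,(v-K[1,2])/K[1,1]*d,d],-1)
    return (P-t)@R
def proj(n,X):
    i=bot.camera_info(n);K,R,t=map(np.array,(i['camera_matrix'],i['R'],i['t']))
    p=K@(R@np.array(X)+t);return p[:2]/p[2]
E
python3 - <<'E'
from h import *
for n in("top","side"):
    f=np.load(f"pics/{n}0.npz");p,d=f['p'],f['d'];W=cloud(n,d);ok=d>0
    np.set_printoptions(precision=4,suppress=True)
    # mat: hue
    hsv=cv2.cvtColor(p,cv2.COLOR_RGB2HSV)
    if n=="top":
        m=np.zeros((384,512),np.uint8);m[180:242,272:335]=1
        mm=(m>0)&(hsv[...,1]>100)
        c,_=cv2.findContours(mm.astype(np.uint8),0,2);c=max(c,key=cv2.contourArea)
        r=cv2.minAreaRect(c);b=cv2.boxPoints(r);print("mat",[ray(n,*q,0.004)[:2] for q in b],ray(n,*r[0],0.004))
    for nm,lo,hi in(("reeltop",.106,.118),("spintop",.122,.135),("post",.088,.1),("base",.006,.016)):
        box=(W[...,0]>.35)&(W[...,0]<.65)&(W[...,1]>.0)&(W[...,1]<.40)
        mk=ok&box&(W[...,2]>lo)&(W[...,2]<hi)
        if nm!="base" and n=="side": pass
        nn,lab,st,ce=cv2.connectedComponentsWithStats(mk.astype(np.uint8))
        for k in range(1,nn):
            if st[k,4]>6:
                q=W[lab==k]; print(n,nm,st[k],ce[k],q.mean(0),q.min(0),q.max(0))
    crop=p[150:230,155:245] if n=="top" else p[205:290,200:320]
    cv2.imwrite(f"pics/crop_{n}.png",cv2.resize(crop[:,:,::-1],None,fx=6,fy=6,interpolation=cv2.INTER_CUBIC))
E
```

```text
mat [array([ 0.5383, -0.0671]), array([ 0.6226, -0.1658]), array([ 0.523 , -0.2494]), array([ 0.4397, -0.1509])] [ 0.5306 -0.1583  0.004 ]
top reeltop [168 186  19  18 212] [176.7736 194.1226] [0.5788 0.2242 0.1122] [0.5521 0.1971 0.1061] [0.6037 0.2511 0.1179]
top spintop [174 191   5   6  24] [175.9583 193.6667] [0.5785 0.2239 0.128 ] [0.5714 0.2179 0.1221] [0.5866 0.2307 0.134 ]
top post [207 179   4   4  12] [208.3333 180.9167] [0.6184 0.132  0.0941] [0.6146 0.1268 0.089 ] [0.6248 0.136  0.0983]
top post [182 198   5   5   7] [184.     200.4286] [0.5612 0.2056 0.0945] [0.5563 0.1994 0.0898] [0.5683 0.211  0.0987]
top base [162 175  68  41 959] [199.6361 191.9114] [0.5948 0.1686 0.0105] [0.5232 0.0756 0.006 ] [0.6494 0.2889 0.016 ]
top base [139 176   7   2   8] [142.125 176.75 ] [0.6474 0.3511 0.011 ] [0.6461 0.3419 0.0061] [0.6495 0.3617 0.0155]
side reeltop [225 230  23  18 249] [236.1687 238.5904] [0.5766 0.2322 0.1104] [0.5509 0.2012 0.106 ] [0.6046 0.2565 0.1174]
side spintop [233 230   7   6  36] [235.8611 232.3889] [0.5776 0.2282 0.1258] [0.5705 0.2194 0.1228] [0.5853 0.23
[... 514 characters left out ...]
4 842] [233.1591 264.9311] [0.5912 0.2173 0.0088] [0.5207 0.0991 0.006 ] [0.6499 0.2844 0.0157]
side base [279 260  22  11  61] [289.0164 266.4262] [0.4532 0.203  0.011 ] [0.4262 0.1848 0.0064] [0.4802 0.2113 0.0157]
side base [302 262   5   7  11] [303.5455 265.0909] [0.4183 0.1924 0.0109] [0.4131 0.184  0.0061] [0.4218 0.1979 0.0157]
side base [224 299   5   3  12] [225.8333 300.0833] [0.5827 0.3339 0.0126] [0.5776 0.3313 0.0077] [0.5864 0.3366 0.0152]
side base [219 304  15   8  48] [226.3125 308.0417] [0.5769 0.3549 0.0114] [0.5636 0.3426 0.0061] [0.5942 0.3606 0.016 ]
side base [192 306   5   8  15] [194.2667 309.9333] [0.6466 0.3711 0.0101] [0.6444 0.3627 0.0068] [0.6495 0.3795 0.015 ]
```

Run:
```python
from h import *
from scipy.spatial.transform import Rotation as Ro
np.set_printoptions(precision=4,suppress=True)
o=bot.get_obs();print(Ro.from_quat(o['tool_rot']).as_matrix())
f=np.load("pics/top0.npz");W=cloud("top",f['d'])
m=(W[...,2]>.03)&(f['d']>0)&(W[...,0]>.4)&(W[...,1]>-.2)
n,l,st,c=cv2.connectedComponentsWithStats(m.astype(np.uint8))
for k in range(1,n):
    if st[k,4]>15:q=W[l==k];print(st[k],q.min(0),q.max(0))
```

```text
[[-0.0006  0.9515  0.3077]
 [ 0.0018  0.3077 -0.9515]
 [-1.      0.     -0.0019]]
[  89  149   81   29 1753] [0.6458 0.2582 0.0303] [0.7283 0.499  0.0925]
[205 178   9   9  68] [0.6055 0.12   0.059 ] [0.6313 0.1455 0.0983]
[168 185  22  21 313] [0.5515 0.1969 0.0336] [0.6069 0.2511 0.134 ]
[187 227  24  23 374] [0.4151 0.1356 0.0305] [0.4827 0.204  0.0631]
```

View pics/crop_top.png

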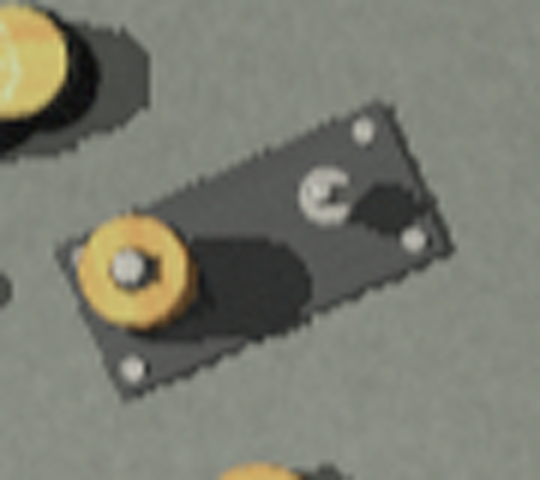

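View pics/crop_side.png

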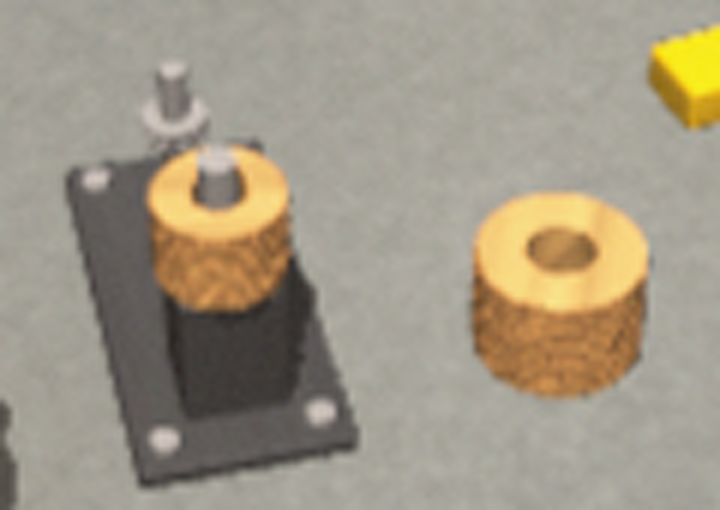

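Call:
step_arm(
  series=[
    {"x": 1.4,"y": 2.3,"z": 0.5,"twist": 4},
    {"x": 3.5,"y": 5,"z": 1,"twist": 8},
    {"x": 6,"y": 8,"z": 1.5,"twist": 12},
    {"x": 8,"y": 11,"z": 2,"twist": 16},
    {"x": 10,"y": 14,"z": 2,"twist": 20},
    {"x": 12,"y": 17,"z": 2,"twist": 24},
    {"x": 14,"y": 20,"z": 2,"twist": 28},
    {"x": 16,"y": 23,"z": 2,"twist": 32},
    {"x": 18,"y": 26,"z": 2,"twist": 36},
    {"x": 20,"y": 29,"z": 2,"twist": 40},
  ],
)

```text
$.series[0]: bad value
```

```bash
python3 -c "
from h import *
from scipy.spatial.transform import Rotation as Ro
o=bot.get_obs();print(o['clock'],o['joint_pos'],o['eef_pos'],Ro.from_quat(o['tool_rot']).as_matrix()[:,2],o['ft_force'])"
```

```text
0.1 [-1.25801899e+00  2.41358970e-01  3.87006892e-03  1.33520035e+00
  1.09080792e-05  1.57082516e+00] [ 0.15368184 -0.47520685  0.23049557] [ 0.30767442 -0.95148981 -0.00189293] [-0.25778372 -0.02995814 -0.48229972]
```

Call:
step_arm(
  series=[
    {"x": 1.4,"y": 2.3,"z": 0.5,"twist": 4,"jaw": 8.5},
    {"x": 3.5,"y": 5,"z": 1,"twist": 8,"jaw": 8.5},
    {"x": 6,"y": 8,"z": 1.5,"twist": 12,"jaw": 8.5},
    {"x": 8,"y": 11,"z": 2,"twist": 16,"jaw": 8.5},
    {"x": 10,"y": 14,"z": 2,"twist": 20,"jaw": 8.5},
    {"x": 12,"y": 17,"z": 2,"twist": 24,"jaw": 8.5},
    {"x": 14,"y": 20,"z": 2,"twist": 28,"jaw": 8.5},
    {"x": 16,"y": 23,"z": 2,"twist": 32,"jaw": 8.5},
    {"x": 18,"y": 26,"z": 2,"twist": 36,"jaw": 8.5},
    {"x": 20,"y": 29,"z": 2,"twist": 40,"jaw": 8.5},
  ],
)

```text
clock: 0.93
eef_pos: [0.354, -0.1835, 0.2503]
tool_rot: [0.194, 0.681, -0.194, 0.679]
ft_force: [-0.5, -0.9, 0.6]
grip_width: 0.0852
```

```bash
cat > st.py <<'E'
from h import *
from scipy.spatial.transform import Rotation as Ro
np.set_printoptions(precision=4,suppress=True)
o=bot.get_obs();R=Ro.from_quat(o['tool_rot']).as_matrix()
print(o['clock'],o['joint_pos'],o['eef_pos'],'jawdir',R[:,2],'down',R[:,0],'F',o['ft_force'],'T',o['ft_torque'],o['grip_width'])
E
python3 st.py
```

```text
0.9333 [-0.4782  0.0326 -0.1898  1.3506  0.0001  1.6492] [ 0.354  -0.1835  0.2503] jawdir [ 0.849  -0.5283 -0.0022] down [-0.0019  0.0011 -1.    ] F [-0.4748 -0.9046  0.6036] T [-0.0413 -0.0602 -0.0341] 0.08522668647050194
```

Call:
step_arm(
  series=[
    {"x": 2,"y": 3.6,"z": 0,"twist": 0,"jaw": 8.5},
    {"x": 4,"y": 7.2,"z": 0,"twist": 0,"jaw": 8.5},
    {"x": 6,"y": 10.8,"z": 0,"twist": 0,"jaw": 8.5},
    {"x": 8,"y": 14.4,"z": 0,"twist": 0,"jaw": 8.5},
    {"x": 10,"y": 18,"z": 0,"twist": 0,"jaw": 8.5},
    {"x": 12,"y": 21.6,"z": 0,"twist": 0,"jaw": 8.5},
    {"x": 14,"y": 25.2,"z": 0,"twist": 0,"jaw": 8.5},
    {"x": 16,"y": 28.8,"z": 0,"twist": 0,"jaw": 8.5},
    {"x": 18,"y": 32,"z": 0,"twist": 0,"jaw": 8.5},
    {"x": 19,"y": 35,"z": 0,"twist": 0,"jaw": 8.5},
  ],
)

```text
clock: 1.77
eef_pos: [0.5453, 0.1688, 0.2492]
tool_rot: [0.194, 0.681, -0.194, 0.679]
ft_force: [1.2, -1.3, -0.2]
grip_width: 0.0849
```

Call:
step_arm(
  series=[
    {"x": 1.8,"y": 3,"z": -1,"twist": 0,"jaw": 8.5},
    {"x": 2.8,"y": 4.8,"z": -3,"twist": 0,"jaw": 8.5},
    {"x": 3.3,"y": 5.5,"z": -5,"twist": 0,"jaw": 8.5},
    {"x": 3.3,"y": 5.5,"z": -5,"twist": 0,"jaw": 8.5},
    {"x": 3.3,"y": 5.5,"z": -5,"twist": 0,"jaw": 8.5},
  ],
)

```text
clock: 2.18
eef_pos: [0.5769, 0.2236, 0.1971]
tool_rot: [0.193, 0.682, -0.195, 0.678]
ft_force: [1.0, 0.8, 0.6]
grip_width: 0.0852
```

```bash
cat > pic.py <<'E'
import sys
from h import *
k=sys.argv[1]
for n,(v0,v1,u0,u1) in (("top",(120,260,130,330)),("side",(100,290,160,360))):
    p,d=bot.camera(n); np.savez(f"pics/{n}{k}.npz",p=p,d=d)
    c=p if len(sys.argv)>2 else p[v0:v1,u0:u1]
    cv2.imwrite(f"pics/{n}{k}.png",cv2.resize(c[:,:,::-1],None,fx=(1.5 if len(sys.argv)>2 else 3),fy=(1.5 if len(sys.argv)>2 else 3),interpolation=cv2.INTER_CUBIC))
E
python3 st.py; python3 pic.py 1
```

```text
2.1833 [0.3691 0.5005 0.2964 1.3739 0.0014 2.4949] [0.5769 0.2236 0.1971] jawdir [ 0.8499 -0.527  -0.0055] down [-0.0072 -0.0013 -1.    ] F [1.0074 0.773  0.5628] T [-0.0486  0.0425  0.0044] 0.08515639101344961
```

View pics/side1.png

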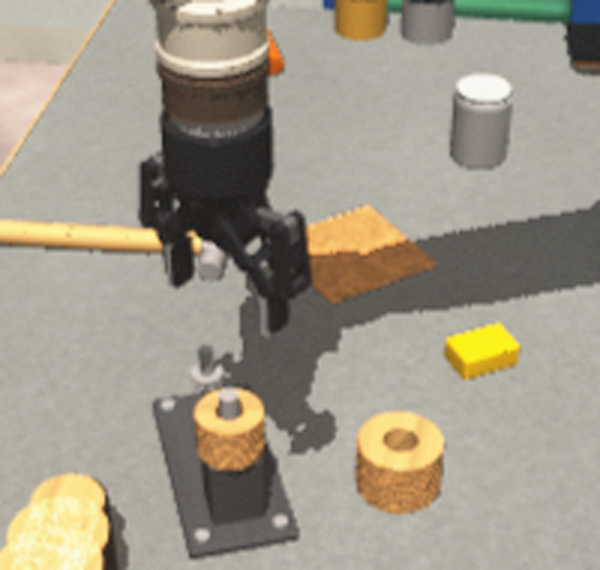

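View pics/top1.png

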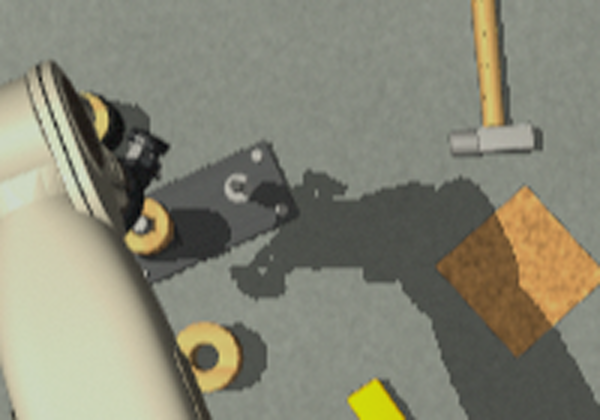

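The side view shows the open fingers at (178,265) and (275,320), straddling the reel at (229,405). I'll descend.

Call:
step_arm(
  series=[
    {"x": 0.1,"y": 0.1,"z": -2,"twist": 0,"jaw": 8.5},
    {"x": 0.1,"y": 0.1,"z": -4,"twist": 0,"jaw": 8.5},
    {"x": 0.1,"y": 0.1,"z": -6,"twist": 0,"jaw": 8.5},
    {"x": 0.1,"y": 0.1,"z": -8,"twist": 0,"jaw": 8.5},
    {"x": 0.1,"y": 0.1,"z": -9.5,"twist": 0,"jaw": 8.5},
    {"x": 0.1,"y": 0.1,"z": -10.7,"twist": 0,"jaw": 8.5},
    {"x": 0.1,"y": 0.1,"z": -11.4,"twist": 0,"jaw": 8.5},
    {"x": 0.1,"y": 0.1,"z": -11.4,"twist": 0,"jaw": 8.5},
    {"x": 0.1,"y": 0.1,"z": -11.4,"twist": 0,"jaw": 8.5},
  ],
)

```text
clock: 3.03
eef_pos: [0.5799, 0.2237, 0.0876]
tool_rot: [0.195, 0.68, -0.194, 0.68]
ft_force: [0.7, -0.4, 0.5]
grip_width: 0.0849
```

```bash
python3 st.py; python3 pic.py 2
```

```text
3.0333 [0.3675 0.5691 0.1172 1.1186 0.0014 2.4958] [0.5799 0.2237 0.0876] jawdir [ 0.8486 -0.5291 -0.0009] down [-0.0002  0.0014 -1.    ] F [ 0.7126 -0.3546  0.539 ] T [ 0.0071  0.0073 -0.0375] 0.08489393430361587
```

View pics/side2.png

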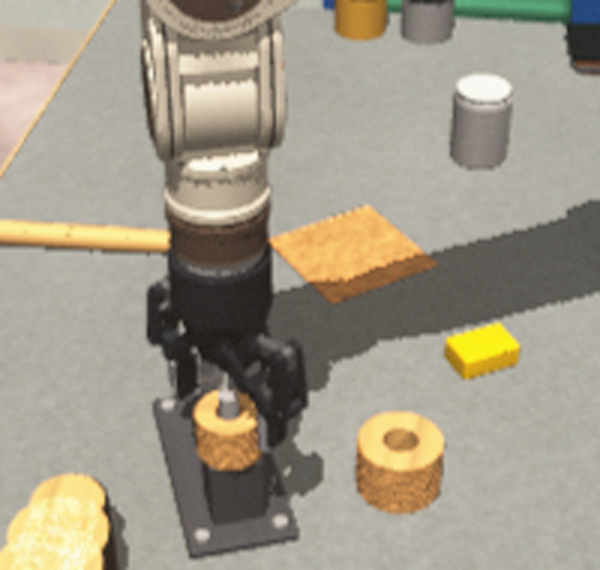

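Call:
step_arm(
  series=[
    {"x": -0.1,"y": 0,"z": -0.4,"twist": 0,"jaw": 7},
    {"x": -0.1,"y": 0,"z": -0.4,"twist": 0,"jaw": 6.2},
    {"x": -0.1,"y": 0,"z": -0.4,"twist": 0,"jaw": 6},
    {"x": -0.1,"y": 0,"z": -0.4,"twist": 0,"jaw": 5.8},
    {"x": -0.1,"y": 0,"z": -0.4,"twist": 0,"jaw": 5.8},
    {"x": -0.1,"y": 0,"z": -0.4,"twist": 0,"jaw": 5.8},
  ],
)

```text
clock: 3.63
eef_pos: [0.5794, 0.2243, 0.0841]
tool_rot: [0.195, 0.68, -0.194, 0.68]
ft_force: [-0.3, 0.4, -0.2]
grip_width: 0.058
```

```bash
python3 st.py; python3 pic.py 3
```

```text
3.6333 [0.3686 0.5706 0.1099 1.1085 0.0014 2.4964] [0.5794 0.2243 0.0841] jawdir [ 0.8489 -0.5286 -0.0001] down [ 0.001   0.0019 -1.    ] F [-0.2622  0.3527 -0.2086] T [-0.037   0.0257  0.0178] 0.05802447587021333
```

View pics/side3.png

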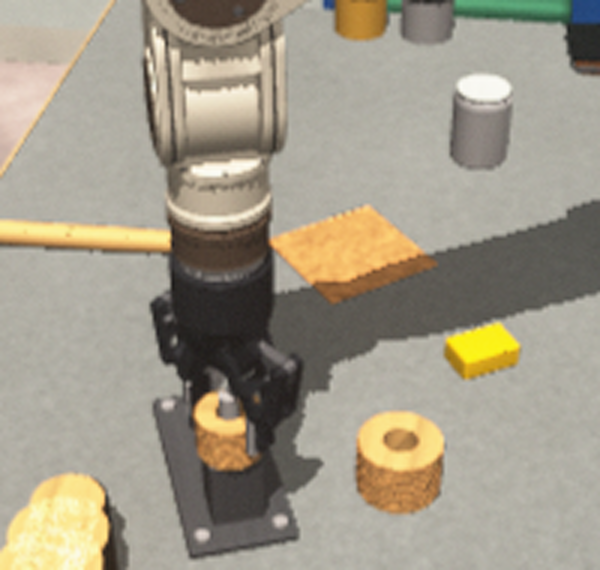

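The closing finger is at (255,430), beside the reel, and contact force is negligible. I'll grip.

Call:
step_arm(
  series=[
    {"x": 0,"y": 0,"z": 0,"twist": 0,"jaw": 5.6},
    {"x": 0,"y": 0,"z": 0,"twist": 0,"jaw": 5.5},
    {"x": 0,"y": 0,"z": 0,"twist": 0,"jaw": 5.4},
    {"x": 0,"y": 0,"z": 0,"twist": 0,"jaw": 5.2},
    {"x": 0,"y": 0,"z": 0,"twist": 0,"jaw": 5},
    {"x": 0,"y": 0,"z": 0,"twist": 0,"jaw": 5},
  ],
)

```text
clock: 4.23
eef_pos: [0.5796, 0.2244, 0.0846]
tool_rot: [0.195, 0.68, -0.193, 0.68]
ft_force: [-0.7, 0.2, 3.7]
grip_width: 0.0523
```

```bash
python3 st.py
```

```text
4.2333 [0.3686 0.57   0.1103 1.1087 0.0016 2.4964] [0.5796 0.2244 0.0846] jawdir [ 0.8489 -0.5286  0.0002] down [ 0.0017  0.0023 -1.    ] F [-0.6819  0.1843  3.6967] T [ 0.1618  0.3375 -0.0204] 0.05226351722861899
```

Call:
step_arm(
  series=[
    {"x": 0,"y": 0,"z": 0.3,"twist": 0,"jaw": 5},
    {"x": 0,"y": 0,"z": 0.6,"twist": 0,"jaw": 5},
    {"x": 0,"y": 0,"z": 0.9,"twist": 0,"jaw": 5},
    {"x": 0,"y": 0,"z": 1.2,"twist": 0,"jaw": 5},
    {"x": 0,"y": 0,"z": 1.5,"twist": 0,"jaw": 5},
    {"x": 0,"y": 0,"z": 1.5,"twist": 0,"jaw": 5},
  ],
)

```text
clock: 4.73
eef_pos: [0.5801, 0.2245, 0.1003]
tool_rot: [0.196, 0.679, -0.193, 0.681]
ft_force: [0.2, 0.3, -1.8]
grip_width: 0.0517
```

```bash
python3 st.py; python3 pic.py 4
```

```text
4.7333 [0.3686 0.5569 0.1315 1.1419 0.0014 2.4964] [0.5801 0.2245 0.1003] jawdir [ 0.8488 -0.5287  0.001 ] down [ 0.0028  0.0026 -1.    ] F [ 0.2494  0.3082 -1.8133] T [ 0.0137 -0.0151  0.024 ] 0.05174612907517374
```

View pics/side4.png

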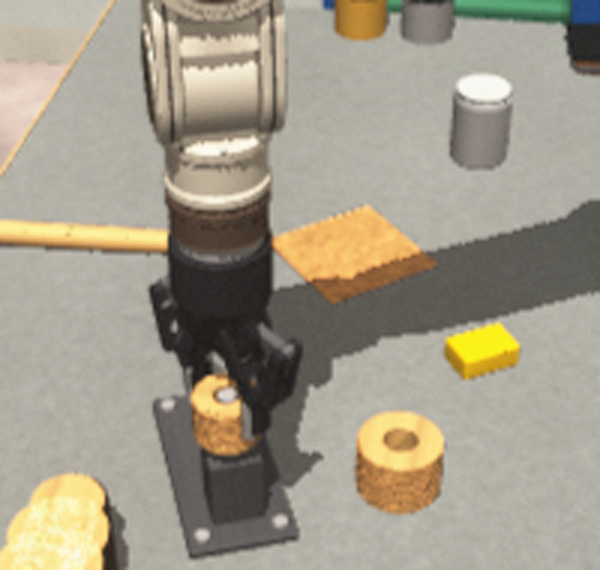

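The reel has come off the housing, with a gap visible at (232,455), and the side forces are small. I'll continue straight up.

Call:
step_arm(
  series=[
    {"x": 0,"y": 0,"z": 0.5,"twist": 0,"jaw": 5},
    {"x": 0,"y": 0,"z": 1.2,"twist": 0,"jaw": 5},
    {"x": 0,"y": 0,"z": 2.2,"twist": 0,"jaw": 5},
    {"x": 0,"y": 0,"z": 3.2,"twist": 0,"jaw": 5},
    {"x": 0,"y": 0,"z": 4.2,"twist": 0,"jaw": 5},
    {"x": 0,"y": 0,"z": 5.4,"twist": 0,"jaw": 5},
    {"x": 0,"y": 0,"z": 6.8,"twist": 0,"jaw": 5},
    {"x": 0,"y": 0,"z": 8.2,"twist": 0,"jaw": 5},
    {"x": 0,"y": 0,"z": 9,"twist": 0,"jaw": 5},
    {"x": 0,"y": 0,"z": 9,"twist": 0,"jaw": 5},
  ],
)

```text
clock: 5.67
eef_pos: [0.5812, 0.225, 0.1932]
tool_rot: [0.197, 0.678, -0.192, 0.682]
ft_force: [-0.1, 0.0, -0.1]
grip_width: 0.0523
```

```bash
python3 st.py; python3 pic.py 5
```

```text
5.6667 [0.3686 0.4984 0.2827 1.3466 0.0015 2.4964] [0.5812 0.225  0.1932] jawdir [ 0.8489 -0.5286  0.0039] down [ 0.0074  0.0045 -1.    ] F [-0.0663  0.0267 -0.0842] T [-0.0342 -0.0235  0.0072] 0.05228166979407837
```

View pics/side5.png

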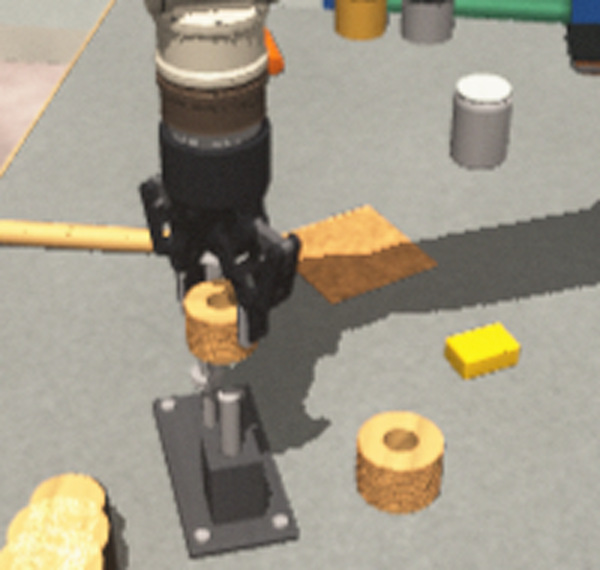

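View pics/top5.png

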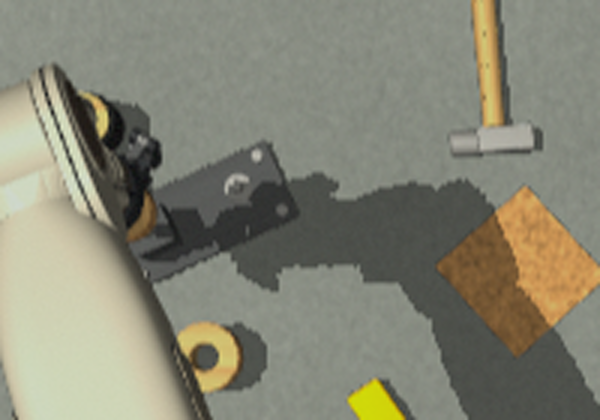

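The reel now hangs at (218,320), clear above the bare spindle top at (230,398). I'll carry it to the mat.

Call:
step_arm(
  series=[
    {"x": 0,"y": -1.5,"z": 0,"twist": 0,"jaw": 5},
    {"x": -0.4,"y": -4,"z": 0,"twist": 0,"jaw": 5},
    {"x": -0.8,"y": -7.5,"z": 0,"twist": 0,"jaw": 5},
    {"x": -1.3,"y": -11,"z": 0,"twist": 0,"jaw": 5},
    {"x": -1.8,"y": -14.5,"z": 0,"twist": 0,"jaw": 5},
    {"x": -2.3,"y": -18,"z": 0,"twist": 0,"jaw": 5},
    {"x": -2.8,"y": -21.5,"z": 0,"twist": 0,"jaw": 5},
    {"x": -3.3,"y": -25,"z": 0,"twist": 0,"jaw": 5},
    {"x": -3.8,"y": -28,"z": 0,"twist": 0,"jaw": 5},
    {"x": -4.2,"y": -30,"z": 0,"twist": 0,"jaw": 5},
  ],
)

```text
clock: 6.6
eef_pos: [0.5361, -0.0789, 0.1892]
tool_rot: [0.196, 0.68, -0.195, 0.68]
ft_force: [0.6, -0.2, -0.6]
grip_width: 0.0519
```

Call:
step_arm(
  series=[
    {"x": -0.2,"y": -2.5,"z": -0.5,"twist": 0,"jaw": 5},
    {"x": -0.3,"y": -5,"z": -1.5,"twist": 0,"jaw": 5},
    {"x": -0.5,"y": -7,"z": -3.5,"twist": 0,"jaw": 5},
    {"x": -0.5,"y": -7.8,"z": -6,"twist": 0,"jaw": 5},
    {"x": -0.5,"y": -7.8,"z": -8.5,"twist": 0,"jaw": 5},
    {"x": -0.5,"y": -7.8,"z": -11,"twist": 0,"jaw": 5},
    {"x": -0.5,"y": -7.8,"z": -13,"twist": 0,"jaw": 5},
    {"x": -0.5,"y": -7.8,"z": -13.4,"twist": 0,"jaw": 5},
    {"x": -0.5,"y": -7.8,"z": -13.4,"twist": 0,"jaw": 5},
    {"x": -0.5,"y": -7.8,"z": -13.4,"twist": 0,"jaw": 5},
  ],
)

```text
clock: 7.43
eef_pos: [0.531, -0.1572, 0.0554]
tool_rot: [0.196, 0.68, -0.195, 0.679]
ft_force: [0.9, -0.9, -1.1]
grip_width: 0.0518
```

```bash
python3 st.py; python3 pic.py 6 full
```

```text
7.4333 [-0.2889  0.4815 -0.1283  0.9612  0.0019  1.8421] [ 0.531  -0.1572  0.0554] jawdir [ 0.8472 -0.5313 -0.0008] down [ 0.0003  0.0019 -1.    ] F [ 0.9165 -0.877  -1.1002] T [-0.0326 -0.0689  0.0346] 0.0518456384837321
```

View pics/side6.png

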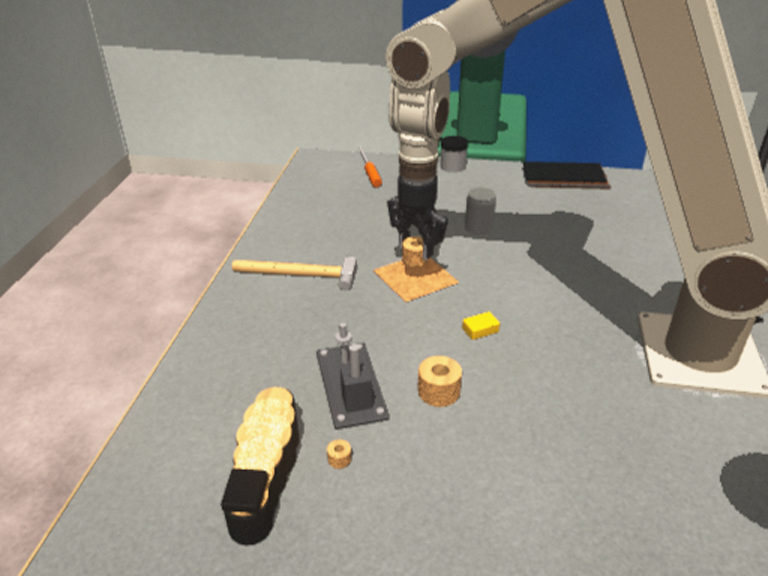

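View pics/top6.png

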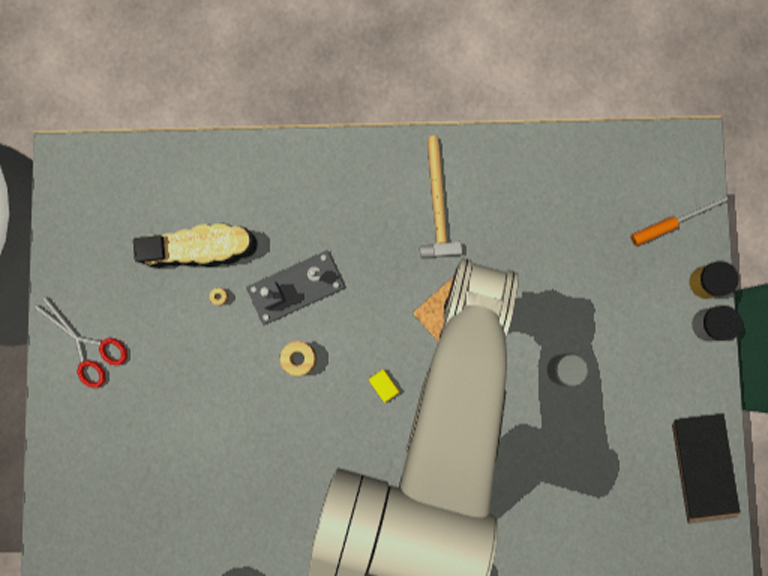

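The reel at (414,250) in the side view hangs over the middle of the mat, and the stand and spindle stand free in the top view at about (264,292). I'll lower gently.

Call:
step_arm(
  series=[
    {"x": 0,"y": 0,"z": -1,"twist": 0,"jaw": 5},
    {"x": 0,"y": 0,"z": -2,"twist": 0,"jaw": 5},
    {"x": 0,"y": 0,"z": -2.8,"twist": 0,"jaw": 5},
    {"x": 0,"y": 0,"z": -3.3,"twist": 0,"jaw": 5},
    {"x": 0,"y": 0,"z": -3.6,"twist": 0,"jaw": 5},
    {"x": 0,"y": 0,"z": -3.6,"twist": 0,"jaw": 5},
    {"x": 0,"y": 0,"z": -3.6,"twist": 0,"jaw": 5},
  ],
)

```text
clock: 8.12
eef_pos: [0.5321, -0.1573, 0.0203]
tool_rot: [0.196, 0.679, -0.195, 0.68]
ft_force: [-0.5, 0.0, 0.2]
grip_width: 0.0525
```

```bash
python3 st.py
```

```text
8.1167 [-0.2885  0.5238 -0.1651  0.8798  0.0019  1.8422] [ 0.5321 -0.1573  0.0203] jawdir [ 0.8473 -0.5311  0.0015] down [ 0.0026  0.0012 -1.    ] F [-0.4543  0.0395  0.2371] T [ 0.0284 -0.04    0.0445] 0.052534521353596264
```

Call:
step_arm(
  series=[
    {"x": 0,"y": 0,"z": -0.15,"twist": 0,"jaw": 5},
    {"x": 0,"y": 0,"z": -0.25,"twist": 0,"jaw": 5},
    {"x": 0,"y": 0,"z": -0.35,"twist": 0,"jaw": 5},
    {"x": 0,"y": 0,"z": -0.35,"twist": 0,"jaw": 5},
  ],
)

```text
clock: 8.45
eef_pos: [0.5321, -0.1573, 0.0168]
tool_rot: [0.196, 0.679, -0.195, 0.68]
ft_force: [-0.4, -0.5, -2.0]
grip_width: 0.052
```

```bash
python3 st.py
python3 - <<'E'
from h import *
p,d=bot.camera("side");cv2.imwrite("pics/s7.png",cv2.resize(p[110:220,220:330,::-1],None,fx=5,fy=5,interpolation=cv2.INTER_CUBIC))
E
```

```text
8.45 [-0.2885  0.5282 -0.1685  0.8719  0.0019  1.8422] [ 0.5321 -0.1573  0.0168] jawdir [ 0.8473 -0.531   0.0016] down [ 0.0026  0.0012 -1.    ] F [-0.3555 -0.5025 -2.0257] T [-0.0273  0.018  -0.0164] 0.05195376867357446
```

View pics/s7.png

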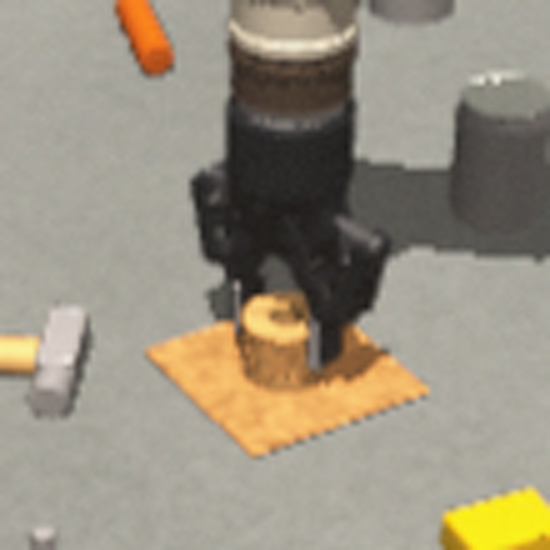

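Call:
step_arm(
  series=[
    {"x": 0,"y": 0,"z": -0.1,"twist": 0,"jaw": 5},
    {"x": 0,"y": 0,"z": -0.15,"twist": 0,"jaw": 5},
    {"x": 0,"y": 0,"z": -0.15,"twist": 0,"jaw": 5},
  ],
)

```text
clock: 8.75
eef_pos: [0.5323, -0.1573, 0.0166]
tool_rot: [0.196, 0.678, -0.195, 0.681]
ft_force: [-1.9, 0.1, 6.3]
grip_width: 0.0525
```

```bash
python3 st.py
```

```text
8.75 [-0.2885  0.5284 -0.1691  0.8703  0.0021  1.8421] [ 0.5323 -0.1573  0.0166] jawdir [ 0.8474 -0.531   0.0024] down [ 0.0035  0.0011 -1.    ] F [-1.873   0.1275  6.3299] T [0.2098 0.5699 0.0813] 0.05252297619818595
```

Contact came at exactly the height I worked out. I'll release slowly.

Call:
step_arm(
  series=[
    {"x": 0,"y": 0,"z": 0,"twist": 0,"jaw": 5.4},
    {"x": 0,"y": 0,"z": 0,"twist": 0,"jaw": 5.6},
    {"x": 0,"y": 0,"z": 0,"twist": 0,"jaw": 5.8},
    {"x": 0,"y": 0,"z": 0,"twist": 0,"jaw": 6},
    {"x": 0,"y": 0,"z": 0,"twist": 0,"jaw": 6.5},
    {"x": 0,"y": 0,"z": 0,"twist": 0,"jaw": 7},
    {"x": 0,"y": 0,"z": 0,"twist": 0,"jaw": 7.5},
    {"x": 0,"y": 0,"z": 0,"twist": 0,"jaw": 8},
  ],
)

```text
clock: 9.42
eef_pos: [0.5323, -0.1573, 0.0165]
tool_rot: [0.196, 0.679, -0.195, 0.681]
ft_force: [0.0, -0.7, 0.2]
grip_width: 0.08
```

```bash
python3 st.py
python3 - <<'E'
from h import *
p,d=bot.camera("side");cv2.imwrite("pics/s8.png",cv2.resize(p[110:220,220:330,::-1],None,fx=5,fy=5,interpolation=cv2.INTER_CUBIC))
E
```

```text
9.4167 [-0.2885  0.5285 -0.1691  0.8703  0.0021  1.8421] [ 0.5323 -0.1573  0.0165] jawdir [ 0.8474 -0.531   0.0022] down [ 0.0034  0.0012 -1.    ] F [ 0.0464 -0.7392  0.1667] T [ 0.0154  0.0138 -0.0241] 0.08000900324868057
```

View pics/s8.png

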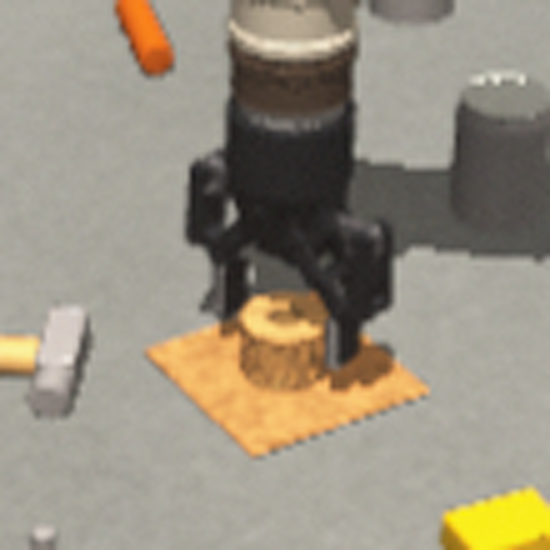

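The fingers are open either side of the upright reel at (285,335), with no force left. I'll rise straight up.

Call:
step_arm(
  series=[
    {"x": 0,"y": 0,"z": 0.5,"twist": 0,"jaw": 8.2},
    {"x": 0,"y": 0,"z": 1.5,"twist": 0,"jaw": 8.2},
    {"x": 0,"y": 0,"z": 3.5,"twist": 0,"jaw": 8.2},
    {"x": 0,"y": 0,"z": 6,"twist": 0,"jaw": 8.2},
    {"x": 0,"y": 0,"z": 9,"twist": 0,"jaw": 8.2},
    {"x": 0,"y": 0,"z": 12,"twist": 0,"jaw": 8.2},
    {"x": 0,"y": 0,"z": 15,"twist": 0,"jaw": 8.2},
    {"x": 0,"y": 0,"z": 17.5,"twist": 0,"jaw": 8.2},
    {"x": 0,"y": 0,"z": 18,"twist": 0,"jaw": 8.2},
  ],
)

```text
clock: 10.22
eef_pos: [0.535, -0.1581, 0.2032]
tool_rot: [0.196, 0.675, -0.195, 0.684]
ft_force: [0.5, -0.2, -0.5]
grip_width: 0.0819
```

```bash
python3 st.py; python3 pic.py 9 full
python3 - <<'E'
from h import *
np.set_printoptions(precision=4,suppress=True)
for n in("top","side"):
    f=np.load(f"pics/{n}9.npz");p,d=f['p'],f['d'];W=cloud(n,d);ok=d>0
    for nm,(x0,x1,y0,y1,z0,z1) in {"spindletop":(.53,.62,.18,.27,.118,.14),"spindlerod":(.53,.62,.18,.27,.08,.14),"housetop":(.53,.62,.18,.28,.065,.08),"post":(.59,.66,.1,.17,.088,.105),"reeltop":(.47,.6,-.22,-.1,.038,.05)}.items():
        m=ok&(W[...,0]>x0)&(W[...,0]<x1)&(W[...,1]>y0)&(W[...,1]<y1)&(W[...,2]>z0)&(W[...,2]<z1)
        q=W[m]; 
        if len(q):
            v,u=np.nonzero(m); print(n,nm,len(q),q.mean(0),q.min(0),q.max(0),(u.min(),u.max(),v.min(),v.max()))
c=np.load("pics/top9.npz")['p'][165:215,155:235];cv2.imwrite("pics/ct9.png",cv2.resize(c[:,:,::-1],None,fx=10,fy=10,interpolation=cv2.INTER_NEAREST))
c=np.load("pics/side9.npz")['p'][200:290,200:270];cv2.imwrite("pics/cs9.png",cv2.resize(c[:,:,::-1],None,fx=6.5,fy=6.5,interpolation=cv2.INTER_NEAREST))
E
```

```text
10.2167 [-0.2885  0.3574  0.0924  1.2924  0.0021  1.8421] [ 0.535  -0.1581  0.2032] jawdir [ 0.8473 -0.531   0.0123] down [ 0.0134 -0.0018 -0.9999] F [ 0.52  -0.23  -0.455] T [-0.0738 -0.0064 -0.0785] 0.08193840521521903
top spindletop 25 [0.5787 0.2239 0.1279] [0.5714 0.2171 0.1233] [0.5869 0.2303 0.1331] (np.int64(174), np.int64(178), np.int64(191), np.int64(196))
top spindlerod 39 [0.5773 0.2227 0.1178] [0.5673 0.216  0.0832] [0.5869 0.2405 0.1331] (np.int64(173), np.int64(181), np.int64(191), np.int64(199))
top housetop 152 [0.5777 0.2228 0.0721] [0.5528 0.1975 0.0651] [0.6041 0.2519 0.08  ] (np.int64(170), np.int64(188), np.int64(187), np.int64(204))
top post 11 [0.6184 0.1322 0.0942] [0.6146 0.1266 0.0894] [0.6242 0.1364 0.0983] (np.int64(207), np.int64(210), np.int64(179), np.int64(182))
top reeltop 36 [ 0.5346 -0.1378  0.0434] [ 0.5158 -0.1452  0.0382] [ 0.5525 -0.132   0.0485] (np.int64(296), np.int64(300), np.int64(202), np.int64(214))
side spindletop 44 [0.5772 0.2287 0.1245] [0.57   0.218  0.1182] [0.5844 0.236  0.1283] (np.int64(233), np.int64(239), np.int64(230), np.int64(237))
side spindlerod 123 [0.577  0.2308 0.1085] [0.57   0.218  0.0804] [0.586  0.2364 0.1283] (np.int64(233), np.int64(239), np.int64(230), np.int64(249))
side housetop 215 [0.577  0.2315 0.0705] [0.5506 0.2022 0.0651] [0.6041 0.2547 0.0797] (np.int64(227), np.int64(247), np.int64(243), np.int64(258))
side post 17 [0.6174 0.1371 0.093 ] [0.6126 0.1306 0.0893] [0.6241 0.1426 0.097 ] (np.int64(226), np.int64(230), np.int64(215), np.int64(219))
side reeltop 128 [ 0.5321 -0.1525  0.042 ] [ 0.5054 -0.1811  0.0381] [ 0.5584 -0.127   0.0471] (np.int64(268), np.int64(285), np.int64(169), np.int64(179))
```

View pics/ct9.png

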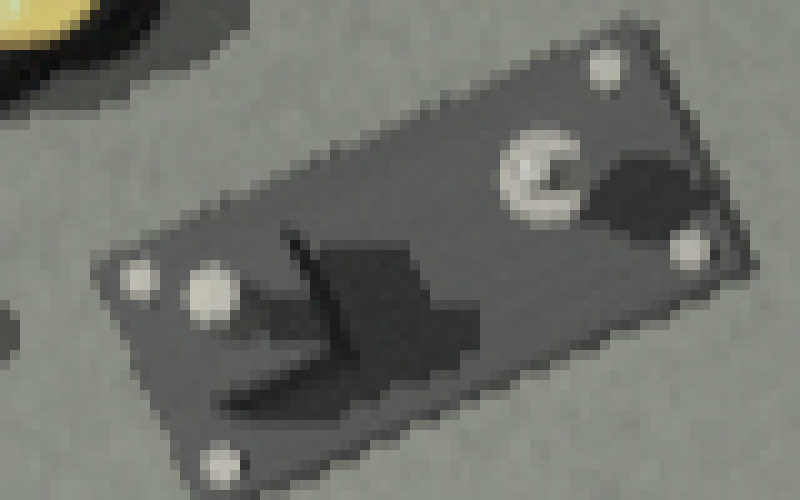

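View pics/cs9.png

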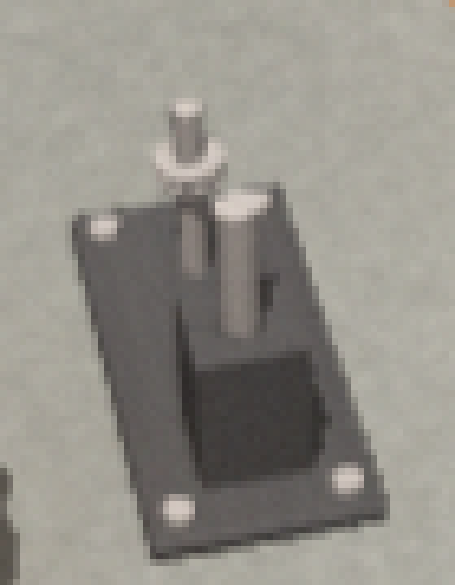

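View pics/side9.png

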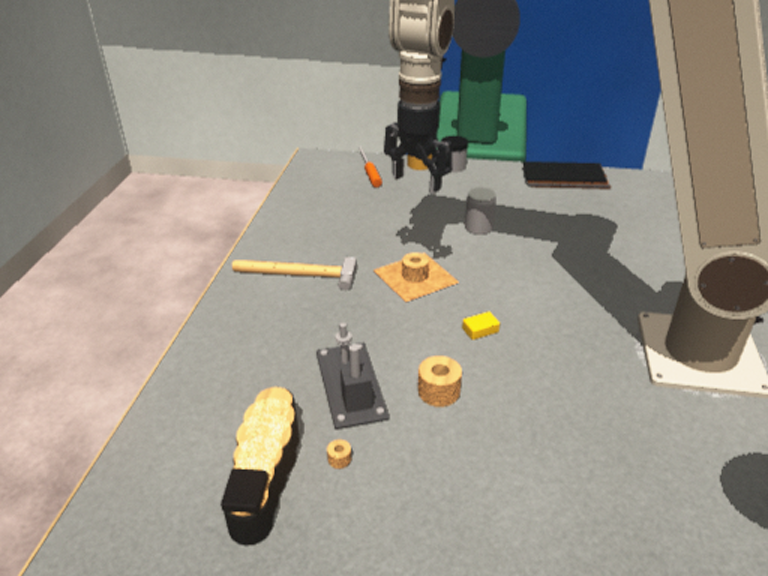

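```bash
python3 st.py; python3 -c "
from h import *
for i in range(3): bot.camera('top')"; python3 st.py
```

```text
10.3167 [-0.2885  0.3604  0.0869  1.2888  0.0021  1.8421] [ 0.5336 -0.1577  0.1994] jawdir [ 0.8473 -0.531   0.0075] down [ 0.0086 -0.0004 -1.    ] F [ 0.0751 -0.8032  0.2345] T [ 0.0019  0.0136 -0.0149] 0.08163955924967396
10.4667 [-0.2885  0.3643  0.0817  1.2877  0.002   1.8421] [ 0.5313 -0.157   0.1952] jawdir [ 0.8474 -0.531  -0.0001] down [ 0.001   0.0018 -1.    ] F [ 0.2867 -0.7393 -0.0482] T [-0.0044  0.0696  0.0055] 0.08198339663388386
```

Call:
step_arm(
  series=[
    {"x": 0.3,"y": 2,"z": 0,"twist": 0,"jaw": 7},
    {"x": 0.7,"y": 5.5,"z": 0,"twist": 0,"jaw": 6},
    {"x": 1.1,"y": 9.5,"z": 0,"twist": 0,"jaw": 6},
    {"x": 1.6,"y": 13.5,"z": 0,"twist": 0,"jaw": 6},
    {"x": 2.2,"y": 17.5,"z": 0,"twist": 0,"jaw": 6},
    {"x": 2.7,"y": 21.5,"z": 0,"twist": 0,"jaw": 6},
    {"x": 3.2,"y": 25.5,"z": 0,"twist": 0,"jaw": 6},
    {"x": 3.7,"y": 29.5,"z": 0,"twist": 0,"jaw": 6},
    {"x": 4.2,"y": 33.5,"z": 0,"twist": 0,"jaw": 6},
    {"x": 4.6,"y": 36.5,"z": 0,"twist": 0,"jaw": 6},
  ],
)

```text
clock: 11.3
eef_pos: [0.5761, 0.211, 0.1929]
tool_rot: [0.195, 0.681, -0.194, 0.679]
ft_force: [-0.0, 0.4, -0.1]
grip_width: 0.0601
```

```bash
python3 -c "
from h import *
for i in range(5): bot.camera('top')"; python3 st.py
```

```text
11.55 [0.3451 0.4849 0.2617 1.3498 0.001  2.4753] [0.5763 0.2075 0.1934] jawdir [ 0.8476 -0.5307 -0.0021] down [-0.0024  0.0002 -1.    ] F [ 0.2271  0.3915 -0.7309] T [-0.0129 -0.0157  0.0074] 0.059803110616066635
```

Call:
step_arm(
  series=[
    {"x": 0.1,"y": 0.8,"z": 0,"twist": 0,"jaw": 6},
    {"x": 0.2,"y": 1.65,"z": -1,"twist": 0,"jaw": 6},
    {"x": 0.2,"y": 1.65,"z": -2.5,"twist": 0,"jaw": 6},
    {"x": 0.2,"y": 1.65,"z": -4.5,"twist": 0,"jaw": 6},
    {"x": 0.2,"y": 1.65,"z": -6.5,"twist": 0,"jaw": 6},
    {"x": 0.2,"y": 1.65,"z": -8.5,"twist": 0,"jaw": 6},
    {"x": 0.2,"y": 1.65,"z": -10,"twist": 0,"jaw": 6},
    {"x": 0.2,"y": 1.65,"z": -10.8,"twist": 0,"jaw": 6},
    {"x": 0.2,"y": 1.65,"z": -10.8,"twist": 0,"jaw": 6},
  ],
)

```text
clock: 12.3
eef_pos: [0.5766, 0.2229, 0.0825]
tool_rot: [0.194, 0.682, -0.197, 0.677]
ft_force: [0.4, 2.0, -0.6]
grip_width: 0.0598
```

```bash
python3 -c "
from h import *
for i in range(5): bot.camera('top')"; python3 st.py; python3 pic.py 10
```

```text
12.55 [0.3689 0.569  0.1148 1.116  0.0011 2.4993] [0.5793 0.2243 0.0868] jawdir [ 0.8475 -0.5309 -0.0005] down [ 0.0002  0.0012 -1.    ] F [ 0.1838  1.3283 -0.2815] T [-0.0273  0.0386  0.0536] 0.06005612789230185
```

View pics/side10.png

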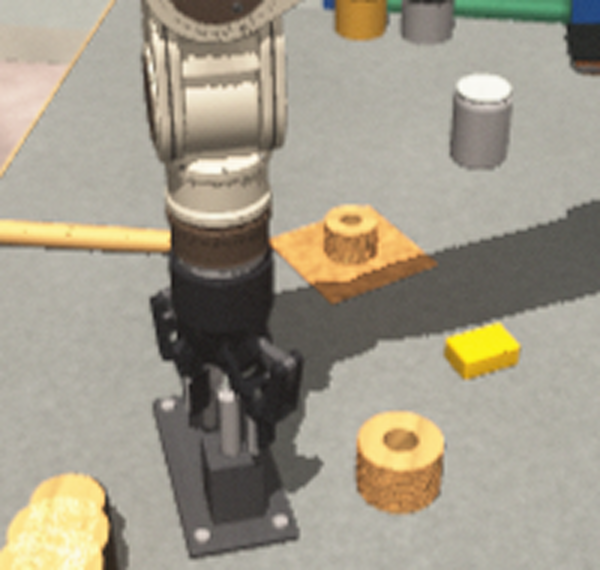

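The spindle at (229,420) sits between the fingers and the tool is upright to 0.1°. I'll close in stages, watching the side force.

Call:
step_arm(
  series=[
    {"x": 0,"y": 0,"z": 0,"twist": 0,"jaw": 5},
    {"x": 0,"y": 0,"z": 0,"twist": 0,"jaw": 4},
    {"x": 0,"y": 0,"z": 0,"twist": 0,"jaw": 3},
    {"x": 0,"y": 0,"z": 0,"twist": 0,"jaw": 2.5},
    {"x": 0,"y": 0,"z": 0,"twist": 0,"jaw": 2.2},
    {"x": 0,"y": 0,"z": 0,"twist": 0,"jaw": 2.2},
  ],
)

```text
clock: 13.15
eef_pos: [0.5791, 0.2243, 0.0866]
tool_rot: [0.196, 0.68, -0.195, 0.679]
ft_force: [0.6, 0.1, -0.5]
grip_width: 0.0222
```

```bash
python3 st.py; python3 pic.py 11
```

```text
13.15 [0.369  0.5691 0.1143 1.1159 0.001  2.4993] [0.5791 0.2243 0.0866] jawdir [ 0.8475 -0.5307 -0.0008] down [-0.0003  0.001  -1.    ] F [ 0.6212  0.0734 -0.497 ] T [-0.0124  0.0284 -0.0128] 0.022204461269796062
```

View pics/side11.png

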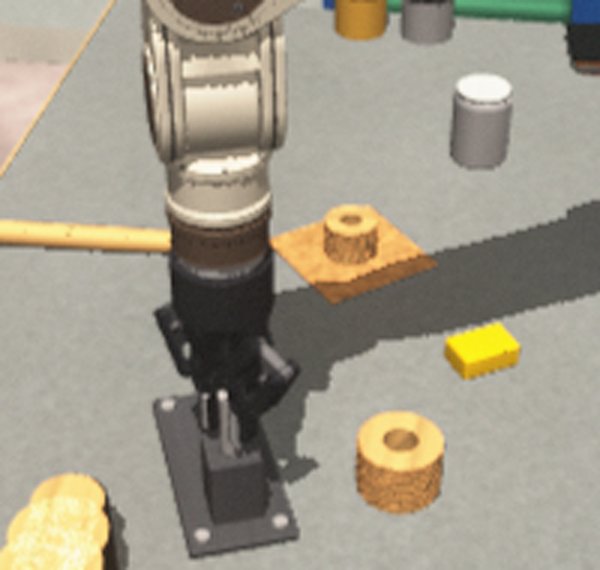

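Call:
step_arm(
  series=[
    {"x": 0,"y": 0,"z": 0,"twist": 0,"jaw": 2.0},
    {"x": 0,"y": 0,"z": 0,"twist": 0,"jaw": 1.9},
    {"x": 0,"y": 0,"z": 0,"twist": 0,"jaw": 1.9},
  ],
)

```text
clock: 13.5
eef_pos: [0.579, 0.2243, 0.0865]
tool_rot: [0.196, 0.68, -0.195, 0.679]
ft_force: [0.6, -0.6, 0.5]
grip_width: 0.0187
```

```bash
cat >> st.py <<'E'
print('Fjaw',o['ft_force']@R[:,2],'Fperp',o['ft_force']@R[:,1],'Tjaw',o['ft_torque']@R[:,2],'Tperp',o['ft_torque']@R[:,1])
E
python3 st.py
```

```text
13.5 [0.369  0.5693 0.1143 1.116  0.001  2.4993] [0.579  0.2243 0.0865] jawdir [ 0.8475 -0.5307 -0.0009] down [-0.0005  0.0009 -1.    ] F [ 0.5609 -0.6434  0.5448] T [ 0.0193 -0.0089  0.0289] 0.01869726204479744
Fjaw 0.8163547426734618 Fperp -0.24728003062523427 Tjaw 0.0210260770191137 Tperp 0.002736094848715263
```

Call:
step_arm(
  series=[
    {"x": 0,"y": 0,"z": 0,"twist": 0,"jaw": 1.8},
    {"x": 0,"y": 0,"z": 0,"twist": 0,"jaw": 1.75},
    {"x": 0,"y": 0,"z": 0,"twist": 0,"jaw": 1.75},
  ],
)

```text
clock: 13.75
eef_pos: [0.579, 0.2243, 0.0865]
tool_rot: [0.195, 0.68, -0.195, 0.679]
ft_force: [-0.6, -0.4, 0.7]
grip_width: 0.0175
```

```bash
python3 st.py
```

```text
13.75 [0.369  0.5692 0.1142 1.116  0.0011 2.4993] [0.579  0.2243 0.0865] jawdir [ 0.8475 -0.5307 -0.001 ] down [-0.0006  0.0009 -1.    ] F [-0.6153 -0.4008  0.6882] T [ 0.0263  0.0423 -0.0026] 0.017534100103320335
Fjaw -0.30943845814346627 Fperp -0.6659529531593911 Tjaw -0.00013520816601213684 Tperp 0.04978398718539686
```

Call:
step_arm(
  series=[
    {"x": 0,"y": 0,"z": 0,"twist": 0,"jaw": 1.7},
    {"x": 0,"y": 0,"z": 0,"twist": 0,"jaw": 1.65},
    {"x": 0,"y": 0,"z": 0,"twist": 0,"jaw": 1.65},
  ],
)

```text
clock: 14.0
eef_pos: [0.5787, 0.2245, 0.0865]
tool_rot: [0.195, 0.68, -0.195, 0.679]
ft_force: [-1.8, 0.1, 1.2]
grip_width: 0.0163
```

```bash
python3 st.py
```

```text
14.0 [0.3692 0.5692 0.1141 1.1163 0.0015 2.4993] [0.5787 0.2245 0.0865] jawdir [ 0.8476 -0.5306 -0.0016] down [-0.0011  0.0012 -1.    ] F [-1.8446  0.1451  1.2297] T [0.1623 0.2027 0.0191] 0.016266598077659518
Fjaw -1.6424148915698444 Fperp -0.855155103065795 Tjaw 0.02998155818098892 Tperp 0.257896224199702
```

Call:
step_arm(
  series=[
    {"x": -0.02,"y": 0.01,"z": 0,"twist": 0,"jaw": 1.65},
    {"x": -0.02,"y": 0.01,"z": 0,"twist": 0,"jaw": 1.6},
    {"x": -0.02,"y": 0.01,"z": 0,"twist": 0,"jaw": 1.6},
  ],
)

```text
clock: 14.25
eef_pos: [0.5785, 0.2246, 0.0865]
tool_rot: [0.195, 0.68, -0.195, 0.679]
ft_force: [-0.9, -0.3, 0.3]
grip_width: 0.0162
```

```bash
python3 st.py;python3 st.py|tail -1
```

```text
14.25 [0.3695 0.5688 0.1136 1.1161 0.0016 2.4996] [0.5785 0.2246 0.0865] jawdir [ 0.8477 -0.5305 -0.0016] down [-0.0011  0.0013 -1.    ] F [-0.8546 -0.2662  0.3488] T [ 0.0751  0.1874 -0.0139] 0.016239263519664347
Fjaw -0.5837471449664907 Fperp -0.6788747013465212 Tjaw -0.035746930690886636 Tperp 0.19869531254220246
Fjaw -0.5837471449664907 Fperp -0.6788747013465212 Tjaw -0.035746930690886636 Tperp 0.19869531254220246
```

Call:
step_arm(
  series=[
    {"x": -0.02,"y": 0.01,"z": 0,"twist": 0,"jaw": 1.55},
    {"x": -0.02,"y": 0.01,"z": 0,"twist": 0,"jaw": 1.45},
    {"x": -0.02,"y": 0.01,"z": 0,"twist": 0,"jaw": 1.3},
    {"x": -0.02,"y": 0.01,"z": 0,"twist": 0,"jaw": 1.1},
    {"x": -0.02,"y": 0.01,"z": 0,"twist": 0,"jaw": 1.1},
  ],
)

```text
clock: 14.67
eef_pos: [0.5783, 0.2248, 0.0867]
tool_rot: [0.196, 0.68, -0.195, 0.679]
ft_force: [-1.9, 1.0, 1.3]
grip_width: 0.0148
```

```bash
python3 st.py; python3 pic.py 12;python3 st.py
```

```text
14.6667 [0.3699 0.5684 0.1132 1.116  0.0018 2.4998] [0.5783 0.2248 0.0867] jawdir [ 0.8477 -0.5305 -0.0017] down [-0.0011  0.0015 -1.    ] F [-1.8565  0.9509  1.3296] T [ 0.1793  0.3917 -0.0833] 0.01476762731121804
Fjaw -2.08053016996831 Fperp -0.17781074125313123 Tjaw -0.055674900533677914 Tperp 0.4270845737409198
14.7667 [0.3699 0.5684 0.1132 1.1161 0.0018 2.4998] [0.5783 0.2248 0.0867] jawdir [ 0.8477 -0.5305 -0.0017] down [-0.0011  0.0015 -1.    ] F [-2.2168  1.5891  2.3109] T [0.1999 0.4185 0.0452] 0.01418568515313073
Fjaw -2.7261583700011607 Fperp 0.17278492076429505 Tjaw -0.05266649314350217 Tperp 0.46085835576531303
```

View pics/side12.png

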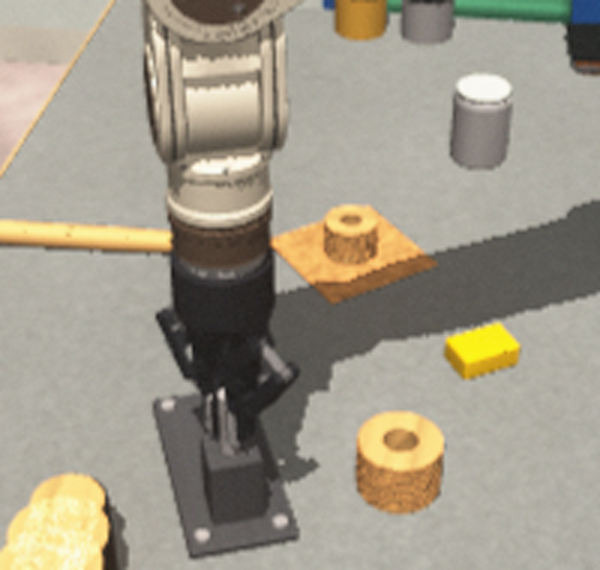

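The spindle is gripped. There's a residual side push of about 2.7 N along the jaw direction, so I'll ease the tool towards it.

Call:
step_arm(
  series=[
    {"x": -0.03,"y": 0.02,"z": 0,"twist": 0,"jaw": 1.0},
    {"x": -0.03,"y": 0.02,"z": 0,"twist": 0,"jaw": 1.0},
    {"x": -0.03,"y": 0.02,"z": 0,"twist": 0,"jaw": 1.0},
    {"x": -0.03,"y": 0.02,"z": 0,"twist": 0,"jaw": 1.0},
  ],
)

```text
clock: 15.1
eef_pos: [0.5782, 0.2248, 0.0867]
tool_rot: [0.196, 0.68, -0.195, 0.679]
ft_force: [-1.3, 0.8, 1.1]
grip_width: 0.0145
```

```bash
python3 st.py
```

```text
15.1 [0.3702 0.568  0.1126 1.1156 0.0015 2.5003] [0.5782 0.2248 0.0867] jawdir [ 0.8476 -0.5307 -0.0013] down [-0.0007  0.0013 -1.    ] F [-1.3254  0.8456  1.1368] T [-0.0463  0.0893 -0.0017] 0.014499346230444634
Fjaw -1.573542750857006 Fperp 0.01426809913662279 Tjaw -0.08665544091446495 Tperp 0.05109164074671408
```

Call:
step_arm(
  series=[
    {"x": -0.01,"y": 0.01,"z": 0.05,"twist": 0,"jaw": 1.0},
    {"x": -0.01,"y": 0.01,"z": 0.15,"twist": 0,"jaw": 1.0},
    {"x": -0.01,"y": 0.01,"z": 0.3,"twist": 0,"jaw": 1.0},
    {"x": -0.01,"y": 0.01,"z": 0.3,"twist": 0,"jaw": 1.0},
    {"x": -0.01,"y": 0.01,"z": 0.3,"twist": 0,"jaw": 1.0},
  ],
)

```text
clock: 15.52
eef_pos: [0.578, 0.2249, 0.0895]
tool_rot: [0.195, 0.68, -0.195, 0.679]
ft_force: [-0.8, 0.3, -2.8]
grip_width: 0.014
```

```bash
python3 st.py
```

```text
15.5167 [0.3704 0.5656 0.1163 1.122  0.0014 2.5005] [0.578  0.2249 0.0895] jawdir [ 0.8476 -0.5306 -0.0014] down [-0.0009  0.0011 -1.    ] F [-0.8291  0.2895 -2.7512] T [0.025  0.0314 0.0021] 0.013972315360747492
Fjaw -0.8525947302974249 Fperp -0.19578753359952186 Tjaw 0.0045455578528416155 Tperp 0.03993417680846683
```

The force is spindle weight plus about 1 N, so nothing is binding. I'll continue.

Call:
step_arm(
  series=[
    {"x": 0,"y": 0,"z": 0.15,"twist": 0,"jaw": 1.0},
    {"x": 0,"y": 0,"z": 0.3,"twist": 0,"jaw": 1.0},
    {"x": 0,"y": 0,"z": 0.45,"twist": 0,"jaw": 1.0},
    {"x": 0,"y": 0,"z": 0.6,"twist": 0,"jaw": 1.0},
    {"x": 0,"y": 0,"z": 0.75,"twist": 0,"jaw": 1.0},
    {"x": 0,"y": 0,"z": 0.9,"twist": 0,"jaw": 1.0},
    {"x": 0,"y": 0,"z": 1.0,"twist": 0,"jaw": 1.0},
    {"x": 0,"y": 0,"z": 1.0,"twist": 0,"jaw": 1.0},
    {"x": 0,"y": 0,"z": 1.0,"twist": 0,"jaw": 1.0},
  ],
)

```text
clock: 16.27
eef_pos: [0.5781, 0.2249, 0.0996]
tool_rot: [0.196, 0.68, -0.195, 0.679]
ft_force: [0.8, 1.2, -2.3]
grip_width: 0.0146
```

```bash
python3 st.py; python3 pic.py 13
```

```text
16.2667 [0.3704 0.5571 0.1299 1.1439 0.0014 2.5005] [0.5781 0.2249 0.0996] jawdir [ 0.8476 -0.5306 -0.0013] down [-0.0007  0.0012 -1.    ] F [ 0.7932  1.1964 -2.2678] T [ 0.008 -0.044  0.018] 0.014624551634222428
Fjaw 0.04038829704074032 Fperp 1.433609419996386 Tjaw 0.030089088545802573 Tperp -0.033105505427952556
```

View pics/side13.png

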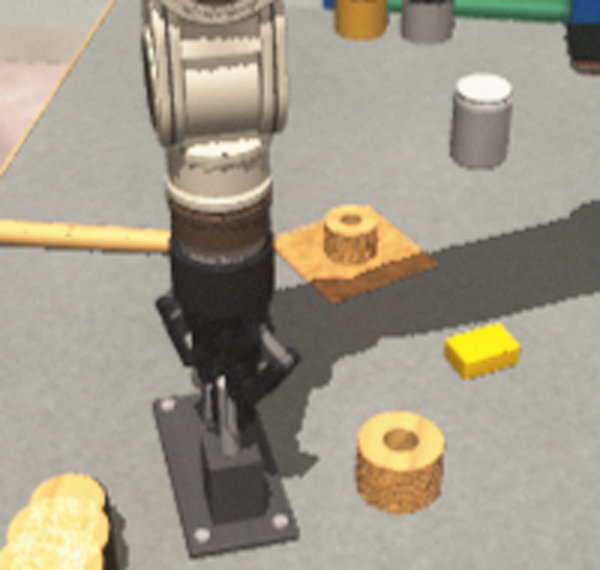

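The stand is at the same pixels as before, with its base corners at (155,402) and (298,535), and the spindle top has risen to (220,378). I'll lift the last 1.7 cm.

Call:
step_arm(
  series=[
    {"x": 0,"y": 0,"z": 0.2,"twist": 0,"jaw": 1.0},
    {"x": 0,"y": 0,"z": 0.4,"twist": 0,"jaw": 1.0},
    {"x": 0,"y": 0,"z": 0.65,"twist": 0,"jaw": 1.0},
    {"x": 0,"y": 0,"z": 0.9,"twist": 0,"jaw": 1.0},
    {"x": 0,"y": 0,"z": 1.15,"twist": 0,"jaw": 1.0},
    {"x": 0,"y": 0,"z": 1.4,"twist": 0,"jaw": 1.0},
    {"x": 0,"y": 0,"z": 1.6,"twist": 0,"jaw": 1.0},
    {"x": 0,"y": 0,"z": 1.7,"twist": 0,"jaw": 1.0},
    {"x": 0,"y": 0,"z": 1.7,"twist": 0,"jaw": 1.0},
    {"x": 0,"y": 0,"z": 1.7,"twist": 0,"jaw": 1.0},
  ],
)

```text
clock: 17.2
eef_pos: [0.578, 0.2249, 0.1165]
tool_rot: [0.195, 0.68, -0.195, 0.679]
ft_force: [0.7, 0.0, -2.1]
grip_width: 0.0148
```

```bash
python3 st.py; python3 pic.py 14; python3 st.py
python3 - <<'E'
from h import *
np.set_printoptions(precision=4,suppress=True)
for k in(9,12,14):
    f=np.load(f"pics/side{k}.npz");W=cloud("side",f['d']);p=f['p']
    m=(W[...,0]>.55)&(W[...,0]<.605)&(W[...,1]>.2)&(W[...,1]<.27)&(W[...,2]>.062)&(W[...,2]<.078);v,u=np.nonzero(m)
    b=(W[...,0]>.5)&(W[...,0]<.67)&(W[...,1]>.06)&(W[...,1]<.3)&(W[...,2]>.006)&(W[...,2]<.015);v2,u2=np.nonzero(b)
    print(k,'house',len(u),W[m].mean(0),u.min(),u.max(),v.min(),v.max(),'base',u2.min(),u2.max(),v2.max(),len(u2))
ims=[cv2.resize(np.load(f"pics/side{k}.npz")['p'][215:290,205:265][:,:,::-1],None,fx=6,fy=6,interpolation=cv2.INTER_CUBIC) for k in(12,14)]
cv2.imwrite("pics/cmp.png",np.hstack(ims))
a=[np.load(f"pics/side{k}.npz")['p'].astype(int) for k in(9,14)]
E
```

```text
17.2 [0.3704 0.544  0.154  1.1813 0.0014 2.5005] [0.578  0.2249 0.1165] jawdir [ 0.8476 -0.5307 -0.0014] down [-0.001   0.0011 -1.    ] F [ 0.6777  0.002  -2.0888] T [ 0.0137 -0.0032 -0.0147] 0.01479382978129176
Fjaw 0.5763192664525478 Fperp 0.3605078403562435 Tjaw 0.013297675282138465 Tperp 0.004534189994924795
17.3 [0.3703 0.5443 0.1537 1.1813 0.0014 2.5005] [0.5778 0.2248 0.1162] jawdir [ 0.8476 -0.5307 -0.0017] down [-0.0014  0.0009 -1.    ] F [-0.1734 -0.0642 -2.5849] T [ 0.0016 -0.0374 -0.0251] 0.014791829721246298
Fjaw -0.10844690707374444 Fperp -0.14640283823670394 Tjaw 0.02122819592120881 Tperp -0.030873625296141644
9 house 229 [0.5765 0.2324 0.0698] 227 247 243 259 base 212 258 284 1080
12 house 210 [0.5768 0.2342 0.0694] 227 247 245 259 base 212 259 284 998
14 house 234 [0.5765 0.2324 0.0698] 227 247 243 259 base 212 259 284 1039
```

View pics/cmp.png

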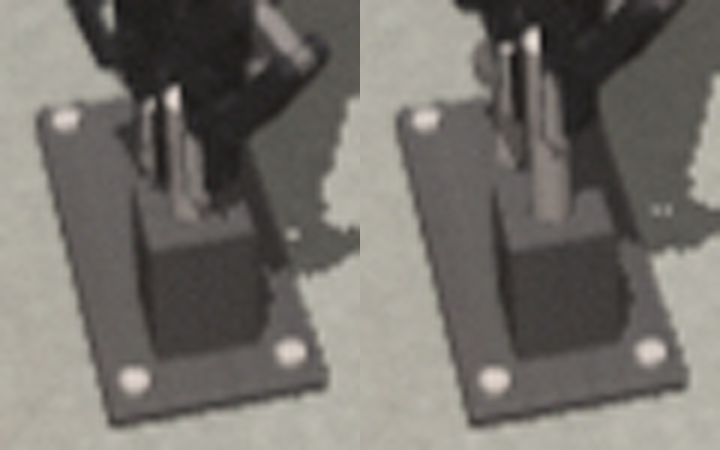

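View pics/side14.png

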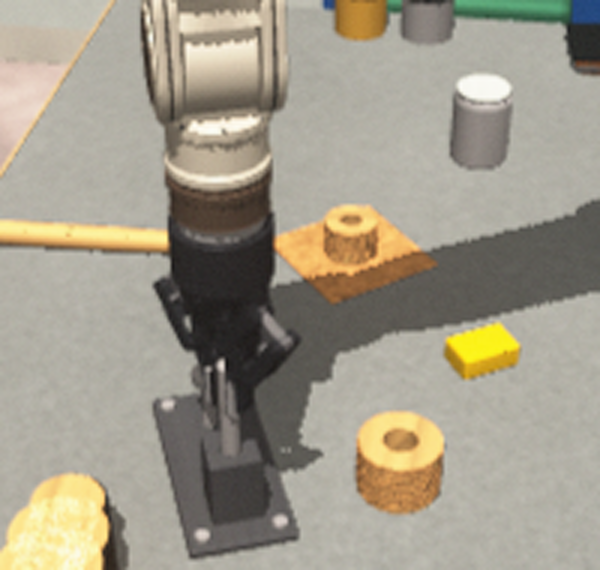

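```bash
python3 - <<'E'
from h import *
print(proj("side",[.578,.224,.128]),proj("side",[.578,.224,.158]))
for i in range(4): bot.camera("side")
E
python3 st.py; python3 pic.py 15 full
```

```text
[236.03047585 230.45901441] [235.59826545 220.45977887]
17.5 [0.3703 0.5443 0.1538 1.1813 0.0014 2.5005] [0.5778 0.2248 0.1162] jawdir [ 0.8476 -0.5307 -0.0017] down [-0.0014  0.0009 -1.    ] F [ 0.8786 -0.2096 -1.8972] T [ 0.0498 -0.0351 -0.0002] 0.01470982152906777
Fjaw 0.8591609428426411 Fperp 0.2885148960548571 Tjaw 0.06087155337029426 Tperp -0.00333483349477572
```

View pics/side15.png

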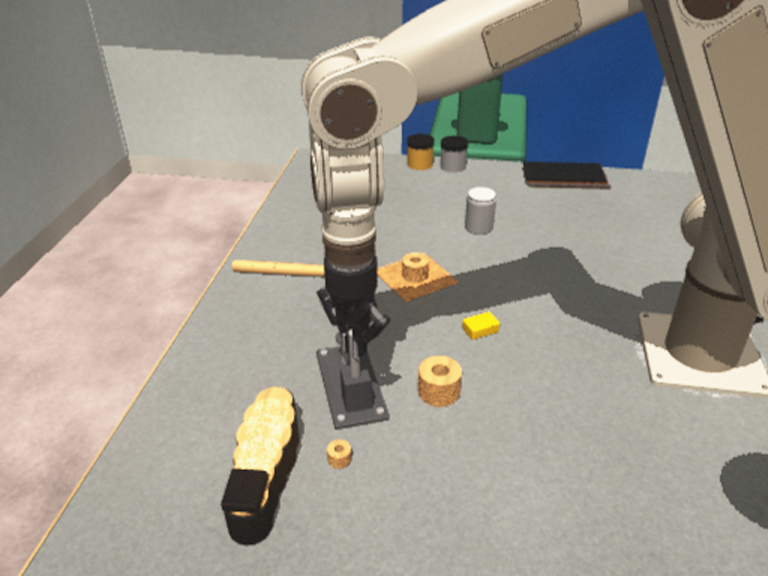

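View pics/top15.png

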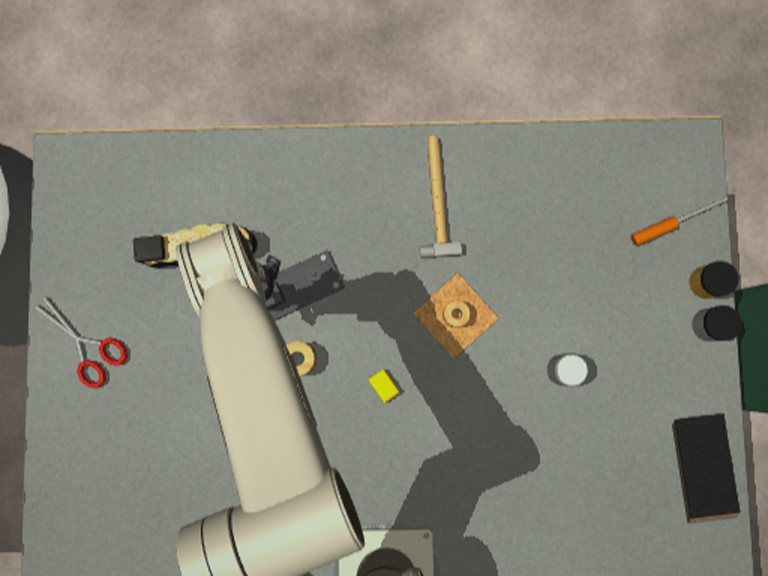

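The top view shows the reel at (458,314), upright and central on the mat. The stand, wax, tin, hammer and shoe are where they were. The spindle top rose 9.7 px against the 10 px expected for 3 cm, and the hand is still.

```bash
python3 -c "
from workcell import bot
print(bot.job_done())"
```

```text
the job is handed in; nothing more can be done
None
```

I lifted the middle-sized reel straight up off the spindle and stood it upright near the middle of the cork mat. I then gripped the spindle, evened out the side push, and pulled it about 3 cm straight up. I handed the job in with the spindle still gripped, at about 17.6 s of the 56 s allowed.

- **Height:** the hand rose 29.5 mm from where it gripped. In the side view the spindle top rose about 9.7 px, against 10 px expected for 3 cm, so it did not slip noticeably.
- **Forces:** at the end the downward force was about 2 N, close to the spindle's weight, and the side force was under 1 N. During the pull it reached at most about 2.8 N downward and 1.4 N sideways, so there was no sign of binding. The hand was upright to about 0.1° and still.
- **Stand and other things:** the stand showed the same pixel extents before and after the pull, to within 1 px. The reel, wax, tin, hammer and shoe looked unmoved in the last pictures. The arm covers part of the shoe in the top view and the hammer's head in the side view.
- **Disagreement:** the gripper read 52 mm on the 55 mm reel and about 14.7 mm on the 16 mm spindle. I took this as give in the pads. No other check failed.

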